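Find a core tube's balance point and weigh it on a forked rest

TASK

Weigh the capped core tube on the small bench balance. The rock core is packed out of sight somewhere inside, so find by small trial lifts from its stand where the tube balances; then lift it clear and carry it level, and lay it gently across the forked rest on the balance pan with that point over the rest, so that it stays there level by itself, borne by the rest alone. Never let the tube tip steeply (the core would slide), do not press on the balance, and leave the jars, tins and brass weights round about where they are.

Things in the scene. Friction and masses are not known exactly. Their poses are not given: they have to be found in the camera images.
- core_tube: Closed aluminium tube, 41 mm in diameter, 236 mm long over its grey end caps (45 mm in diameter, 17 mm each), paper label round the middle. Origin: on the axis, midway between the ends; x axis along the tube. 0.5 to 0.7 kg; a heavy core is fixed somewhere inside: the balance point is on the axis, up to 58 mm either side of the origin. It lies loose in the tube stand at the start.
- tube_stand: Fixed stand: aluminium base bar 215 x 46 mm (top 14 mm above the worktop) with two Y-shaped steel rod rests, 90 mm either side of its middle, 8 mm thick, in which the tube lies. Origin: on the worktop under the middle; x axis along the bar and the tube; the tube's axis lies 75 mm above the worktop.
- balance: Fixed low bench balance, white housing 172 x 112 mm, 38 mm high, its display at the -x side of its own frame. Origin: on the worktop under the middle of the pan.
- balance_pan: Round steel pan, 85 mm in diameter; sinks up to 6 mm, 3 N per mm; more than 20 N overloads it. Origin: centre of its top, 47 mm above the worktop. On its middle stands the tube rest: two Y-shaped rod forks 15 mm apart, 36 mm wide; the tube is laid along the pan's y axis. The forks are narrower than the tube: fingers can straddle them. Under the laid tube are 35 mm down to the pan.
- tube_rest (a point): Point midway between the two forks, where the axis of the laid tube comes to lie with the pan unloaded (56 mm above the pan's top); the loaded pan sinks about 2 mm. The tube stays only if its balance point is within about 7 mm of this point along the tube.
- sample_jar: Bystander: sample jar with a screw cap, 64 mm in diameter, 85 mm high. Origin: centre of its underside.
- moisture_tin: Bystander: round white tin with lid, 68 mm in diameter, 38 mm high. Origin: centre of its underside.
- check_weight: Bystander: brass weight with a knob, 30 mm in diameter, 42 mm high. Origin: centre of its underside.

How it is judged:
On the way, in this order (a step that is already met when the one before it is completed fails the run):
1. The tube has been lifted clear of both rests of the stand (at least 15 mm up) and hangs level within 4 degrees (height (world z) of core_tube above 0.09 m and angle between core_tube's own x axis and vertical between 1.501 and 1.641 rad and contact force between core_tube and tube_stand below 0.1 N), for 0.3 s.
2. The tube lies on the forked rest of the balance pan (contact force between core_tube and balance_pan above 2 N and x of core_tube in the frame of tube_rest between -0.008 and 0.008 m and z of core_tube in the frame of tube_rest below 0.008 m), for 0.2 s.
At the end, for the whole second after the job is handed in: The tube rests at peace on the balance's forked rest alone, its axis within 8 mm of the rest's middle sideways and in height and along it within 7 degrees, level within 3.4 degrees, its whole weight (over 4 N) on the pan (contact force between core_tube and balance_pan above 4 N and contact force between core_tube and tube_stand below 0.1 N and angle between core_tube's own x axis and vertical between 1.511 and 1.631 rad and angle between the x axis of core_tube and the y axis of balance_pan, either way round below 0.12 rad and x of core_tube in the frame of tube_rest between -0.008 and 0.008 m and z of core_tube in the frame of tube_rest between -0.008 and 0.008 m and linear speed of core_tube below 0.02 m/s and angular speed of core_tube below 0.1 rad/s); the robot touches nothing.
It fails at once if The tube tips more than 11 degrees from level (angle between core_tube's own x axis and vertical below 1.371 rad or angle between core_tube's own x axis and vertical above 1.771 rad).
It fails at once if The balance is overloaded: more than 20 N on its pan (contact force between anything else and balance_pan above 20 N).
It fails at once if A bystander (jar, tin or brass weight) is moved by more than 15 mm (distance of any of sample_jar, moisture_tin, check_weight from where it was at the start of the episode above 0.015 m).
It also fails if it takes over 58 s, if anything falls off the work surface, if the arm or the gripper's body presses on something with over 40 N, if the wrist force passes 120 N, or if a joint passes its speed limit or range.

ROBOT

A 6-joint arm with a two-finger parallel gripper is mounted at the origin on a cart in front of the work surface, level with it; the furniture and walls round the work are solid. World frame = base frame: x ahead of the robot, y to its left, z up, the work surface at z = 0. Lengths are in m, angles in rad, forces in N, time in s.
With the tool pointing down it reaches from about 0.375 to 0.9 m from the base axis. Payload 3.1 kg.
Tool frame: the origin (TCP) lies on the mounting face of the last link; the fingertips stand 173 mm ahead of it and the grasp point (between the pads) lies 155 mm ahead of it; y points along the fingers, z is the direction in which the jaws open and shut, and the axes are right-handed (so a half turn about y gives the same grasp; the last joint's range is limited). The gripper opens to 85 mm and grips with 20 to 120 N. Pads are 22 mm wide; open, the fingers measure 114 mm over their backs; the gripper's body (76 mm by 85 mm) begins 54 mm behind the grasp point. The pads swing forward as they close: fully open they stand 13 mm farther back than shut.
Start: joints at [-1.504, 0.527, 1.433, -0, 1.181, -0.178], TCP at [0.152, -0.606, 0.405] pointing down, gripper open.
Joint ranges: [-3.08, 3.08], [-0.75, 2.2], [0.22, 2.44], [-1.43, 4.57], [0, 2.65], [-2.85, 2.85]. Speed limits (rad/s): [2.79, 2.79, 3.14, 3.14, 3.14, 3.14].

INTERFACE

Orientations are given as a unit quaternion [x, y, z, w].
In Python, from bench import r, imaging gives the robot as it stands.
- The arm moves only by the tool apply_moves, never from a script. Its argument "rows" is a list of rows, each a list of 3 entries, a list of its own where there are three numbers: the gripper command: -1 is fully open, 1 is shut, values between are in proportion, then the shift along the tool's x, y, z in mm, then the turn about the tool's y in degrees. A call has 1 to 20 rows; each row is the pose to reach, as a shift and turn from the pose measured when the call began, along the tool's axes at that moment; what a row does not reach only later rows make up. A row lasts 1/12 s, in which the tool goes at most 41.7 mm and 7.16 degrees, less where a joint would pass 70% of its speed; a pose out of reach is approached as far as the arm can. A call with a gripper value outside its range is refused whole. The fingers move at their own pace and stop on an object; "squeeze" is the grip in N (left out, the last holds). Time passes only in rows, so rows that repeat a pose let the fingers close. It gives the time, the measured TCP pose, the force and the opening at its end, in the units of the state.
- r.get_obs(): the state, without advancing time (a new reading comes with each control period).
- imaging.camera(name): name is "scene" or "top" or "wrist"; returns a dict with "frame" (420x560x3 uint8, red, green, blue), "camera_matrix" (3x3 intrinsics, pixels), "R" (3x3) and "t" (3): a world point X has camera coordinates R X + t; the wrist camera has in their place "mount" (4x4, takes a point from camera to tool coordinates, whose origin is the TCP and whose axes are the tool frame's). Camera axes: x right, y down, z forward; pixel columns grow to the right and rows downward; lengths in m; the calibration is good to about 2 mm. A picture is of the moment at which its call begins: read the wrist's pose just before it. There is no depth.
- r.sign_off(): hands the job in, once; it reports no verdict.
The state is a dict: "time_s": time; "qpos": joint angles; "joint_velocities": joint speeds; "joint_efforts": joint torques, N m; "tcp_pos": TCP position; "tcp_rot": TCP orientation; "contact_force": force on the tool from outside, world axes, zero at the start; "moment": the same for the moment, N m; "width": finger opening in m.
Only numpy, scipy, OpenCV 4.12 (cv2) and the standard library are available. Lean on these libraries where they do the work, as an engineer would, in place of code of your own. Each camera call takes 0.05 s, during which the arm holds its last target.

## Working session

There is one attempt and no reset: what is moved stays moved. The work goes in short steps, Python scripts to look and compute and a tool call to move; the robot and the scene stay as the last step left them, time stands still between calls to the robot, and variables do not carry over. Pictures are saved under pics/ and viewed, and the job is handed in when it is done.

Besides the shell and the picture viewer there is one more tool, called after "Request:" by a JSON object that holds its "method" and its "body". apply_moves: Moves the arm, as the interface text tells. Its arguments: {"type":"object","properties":{"rows":{"type":"array"},"squeeze":{"type":"number"}},"required":["rows"]}

```bash
ls; mkdir -p pics; python3 - <<'E'
from bench import r, imaging
import cv2
o=r.get_obs(); print(o)
for n in ["scene","top","wrist"]:
    c=imaging.camera(n); cv2.imwrite(f"pics/{n}0.png",c["frame"][:,:,::-1])
    print(n,{k:v for k,v in c.items() if k!="frame"})
E
```

```text
pics
{'time_s': 0.0, 'qpos': array([-1.50449927e+00,  5.28476597e-01,  1.43393075e+00, -9.91027436e-06,
        1.18137680e+00, -1.78521841e-01]), 'joint_velocities': array([-0.00069789,  0.00059776, -0.00214506,  0.00067642, -0.00188303,
       -0.00056371]), 'joint_efforts': array([ 1.78801711e-04, -4.42349267e+01, -1.78025043e+01, -2.47094986e-04,
        8.33762751e-03,  7.95862896e-07]), 'tcp_pos': array([ 0.15147845, -0.60600329,  0.40371774]), 'tcp_rot': array([-0.0863016 ,  0.70258891, -0.70104137,  0.08638204]), 'contact_force': array([ 0.18834252, -0.76923595, -0.25711519]), 'moment': array([-0.01783306,  0.00109777,  0.03637235]), 'width': 0.08588944780436437}
scene {'camera_matrix': array([[510.81664933,   0.        , 281.10482521],
       [  0.        , 510.81664933, 201.40162585],
       [  0.        ,   0.        ,   1.        ]]), 'R': array([[ 0.82338182, -0.56742193, -0.00864429],
       [-0.33658088, -0.47603264, -0.81246922],
       [ 0.45689789,  0.67188189, -0.58293999]]), 't': array([-0.63982531,  0.12263956,  1.01959436])}
top {'camera_matrix': array([[542.145
[... 173 characters left out ...]
5083,  0.00462425],
       [-0.97440327, -0.05147928, -0.21883362],
       [ 0.21877642,  0.00681258, -0.97575123]]), 't': array([-0.34747694,  0.56002305,  1.05557358])}
wrist {'camera_matrix': array([[350.08850583,   0.        , 274.79665186],
       [  0.        , 350.08850583, 204.23903846],
       [  0.        ,   0.        ,   1.        ]]), 'mount': array([[ 4.38481366e-04,  9.52124639e-01,  3.05709795e-01,
        -7.81429346e-02],
       [-5.78447905e-06, -3.05709822e-01,  9.52124732e-01,
         3.09171168e-02],
       [ 9.99999904e-01, -4.19257325e-04, -1.28540515e-04,
        -2.31018751e-04],
       [ 0.00000000e+00,  0.00000000e+00,  0.00000000e+00,
         1.00000000e+00]])}
```

View pics/scene0.png

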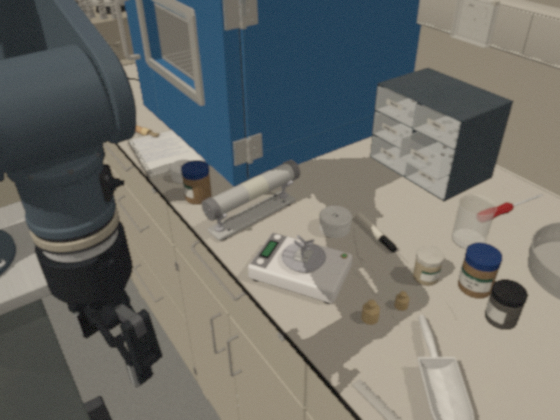

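View pics/top0.png

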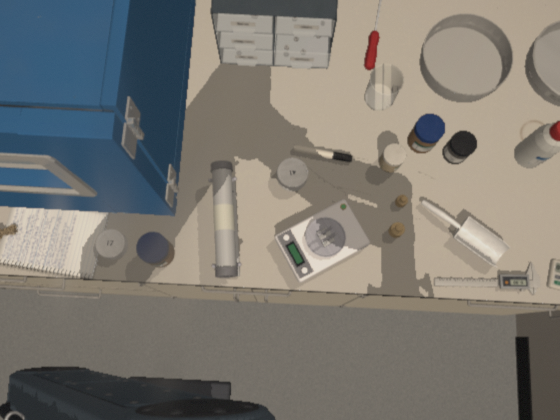

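View pics/wrist0.png

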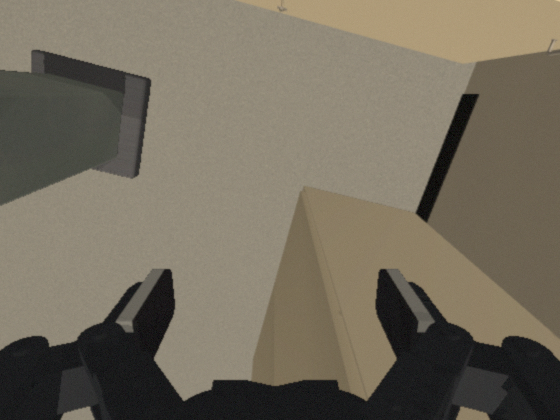

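The scene view shows the tube in its stand (about 255,190) and the balance (about 300,265). In the top view the tube runs from (222,163) to (227,272), and the pan is at about (325,238). I'll enlarge both.

```bash
python3 - <<'E'
import cv2
a=cv2.imread("pics/top0.png"); cv2.imwrite("pics/topA.png",cv2.resize(a[145:300,190:390],None,fx=4,fy=3.87,interpolation=cv2.INTER_CUBIC)[:600])
b=cv2.imread("pics/scene0.png"); cv2.imwrite("pics/sceneA.png",cv2.resize(b[150:300,170:370],None,fx=4,fy=4,interpolation=cv2.INTER_CUBIC))
a=cv2.imread("pics/top0.png"); cv2.imwrite("pics/topA.png",cv2.resize(a[145:295,190:390],None,fx=4,fy=4,interpolation=cv2.INTER_CUBIC))
E
```

```text
(no output)
```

View pics/topA.png

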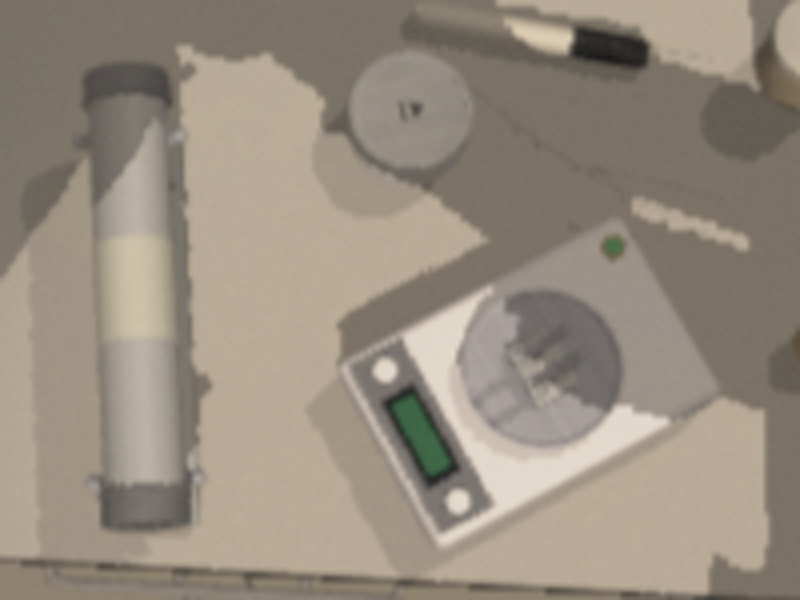

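View pics/sceneA.png

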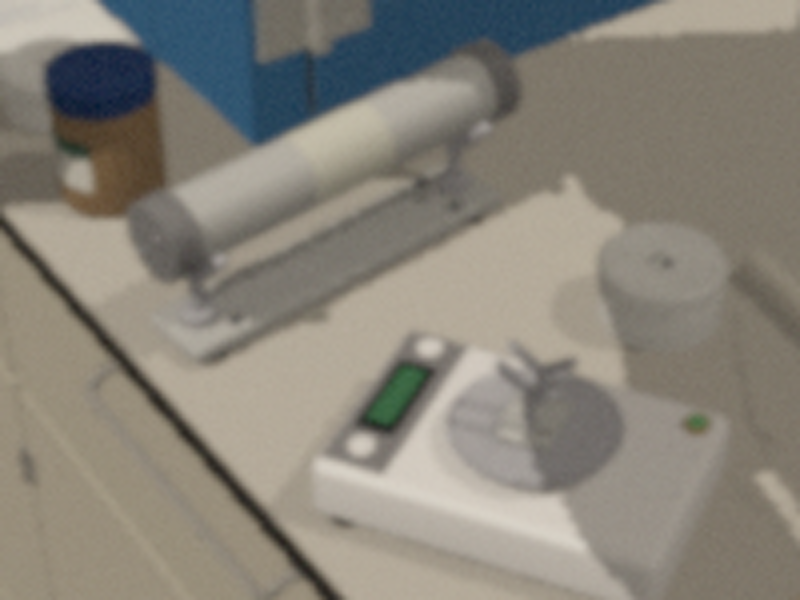

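```bash
cat > h.py <<'E'
import numpy as np
from scipy.spatial.transform import Rotation as Ro
CAL={"scene":(np.array([[510.81664933,0,281.10482521],[0,510.81664933,201.40162585],[0,0,1]]),np.array([[ 0.82338182,-0.56742193,-0.00864429],[-0.33658088,-0.47603264,-0.81246922],[0.45689789,0.67188189,-0.58293999]]),np.array([-0.63982531,0.12263956,1.01959436])),
"top":(np.array([[542.14509441,0,277.70971524],[0,542.14509441,214.99211406],[0,0,1]]),np.array([[0.05172179,-0.99865083,0.00462425],[-0.97440327,-0.05147928,-0.21883362],[0.21877642,0.00681258,-0.97575123]]),np.array([-0.34747694,0.56002305,1.05557358]))}
WK=np.array([[350.08850583,0,274.79665186],[0,350.08850583,204.23903846],[0,0,1]])
WM=np.array([[4.38481366e-04,9.52124639e-01,3.05709795e-01,-7.81429346e-02],[-5.78447905e-06,-3.05709822e-01,9.52124732e-01,3.09171168e-02],[9.99999904e-01,-4.19257325e-04,-1.28540515e-04,-2.31018751e-04],[0,0,0,1]])
def wristcal(o):
    T=np.eye(4);T[:3,:3]=Ro.from_quat(o["tcp_rot"]).as_matrix();T[:3,3]=o["tcp_pos"]
    W=np.linalg.inv(T@WM); return WK,W[:3,:3],W[:3,3]
def at_z(cal,u,v,z):
    K,R,t=cal; C=-R.T@t; d=R.T@np.linalg.solve(K,[u,v,1]); return C+d*(z-C[2])/d[2]
def proj(cal,X):
    K,R,t=cal; p=K@(R@np.asarray(X)+t); return p[:2]/p[2]
E
python3 - <<'E'
from h import *
c=CAL["top"]
print("C",-c[1].T@c[2])
def A(u,v,z): return at_z(c,190+u/4,145+v/4,z)
for n,u,v,z in [("label far",137,236,.0955),("label near",139,340,.0955),("far cap",125,66,.0975),("near end mid",147,528,.075),("cap far mid ax",127,85,.075),("cap near mid ax",146,505,.075),("pan",541,367,.047)]: print(n,A(u,v,z).round(4))
P=[A(u,v,.038) for u,v in [(342,366),(440,549),(717,388),(617,220)]]
for p in P: print(p.round(4))
for i in range(4): print(np.linalg.norm(P[i]-P[i-3]), np.degrees(np.arctan2(*(P[i-3]-P[i])[[1,0]])))
E
```

```text
C [ 0.33272581 -0.32536973  1.15413591]
label far [ 0.587  -0.2095  0.0955]
label near [ 0.534  -0.2144  0.0955]
far cap [ 0.6753 -0.1971  0.0975]
near end mid [ 0.4432 -0.2232  0.075 ]
cap far mid ax [ 0.6723 -0.1962  0.075 ]
cap near mid ax [ 0.4546 -0.2219  0.075 ]
pan [ 0.54   -0.4185  0.047 ]
[ 0.5367 -0.3153  0.038 ]
[ 0.4441 -0.3706  0.038 ]
[ 0.5353 -0.5115  0.038 ]
[ 0.623 -0.457  0.038]
0.10786667723917645 -149.18718504739715
0.1678516205649241 -57.05584783846947
0.10320159702587747 31.821028541390962
0.16592693949428772 121.35198226421602
```

```bash
python3 - <<'E'
from h import *
from bench import r
o=r.get_obs(); M=Ro.from_quat(o["tcp_rot"]).as_matrix(); print(M.round(3))
print("cab corner", at_z(CAL["scene"],247,168,0), at_z(CAL["scene"],135,95,0), at_z(CAL["scene"],318,150,0))
# target: above tube, standoff; tube dir
a=np.radians(6.5); d=np.array([np.cos(a),np.sin(a),0])
print("yaw of tool x",np.degrees(np.arctan2(M[1,0],M[0,0])),"tool z yaw",np.degrees(np.arctan2(M[1,2],M[0,2])))
tgt=np.array([.56,-.21,.40]); print((M.T@(tgt-o["tcp_pos"])*1000).round(1))
E
```

```text
[[-0.97  -0.     0.242]
 [-0.242  0.002 -0.97 ]
 [-0.    -1.    -0.002]]
cab corner [ 0.65373357 -0.02590567  0.        ] [0.59027037 0.57283922 0.        ] [ 0.85716473 -0.05841639  0.        ]
yaw of tool x -165.9748108069696 tool z yaw -75.97478078097
[-492.3    4.6 -285.3]
```

Request:
{"method": "apply_moves", "body": {"rows": [[-1,[-15,0,-7],0],[-1,[-45,0,-20],1],[-1,[-80,0,-35],2],[-1,[-115,0,-50],3],[-1,[-150,0,-65],4],[-1,[-185,0,-80],5],[-1,[-220,0,-96],6],[-1,[-255,0,-111],7],[-1,[-290,0,-126],7.5],[-1,[-325,0,-141],7.5],[-1,[-360,0,-156],7.5],[-1,[-395,0,-172],7.5],[-1,[-425,5,-185],7.5],[-1,[-448,5,-195],7.5],[-1,[-460,5,-200],7.5],[-1,[-460,5,-200],7.5],[-1,[-460,5,-200],7.5],[-1,[-460,5,-200],7.5]]}}

```text
time_s: 1.65
tcp_pos: [0.5484, -0.3012, 0.3994]
tcp_rot: [-0.04, 0.707, -0.705, 0.04]
contact_force: [-0.5, -0.6, -0.0]
width: 0.0857
```

```bash
python3 - <<'E'
from h import *
from bench import r,imaging
import cv2,pickle
o=r.get_obs(); c=imaging.camera("wrist"); pickle.dump((o,c),open("w1.pkl","wb"))
cv2.imwrite("pics/w1.png",cv2.resize(c["frame"][:,:,::-1],(800,600),interpolation=cv2.INTER_CUBIC))
print(o["time_s"],o["tcp_pos"],o["qpos"],o["contact_force"],o["moment"])
M=Ro.from_quat(o["tcp_rot"]).as_matrix();print(M.round(3))
E
```

```text
1.65 [ 0.54837567 -0.30117131  0.39938895] [-6.80690669e-01  5.34410045e-01  1.43606312e+00  5.05610279e-04
  1.17289108e+00  7.76845180e-01] [-0.5105243  -0.56228917 -0.01278721] [-0.02558882  0.03390671  0.01669466]
[[-0.994 -0.001  0.113]
 [-0.113  0.001 -0.994]
 [ 0.001 -1.    -0.002]]
```

View pics/w1.png

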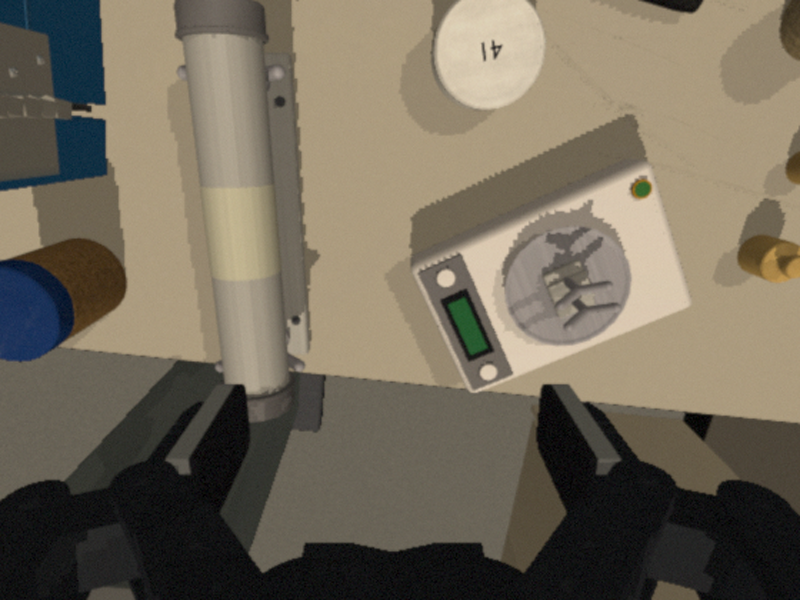

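The wrist view shows the tube's label centre at (242,233), the pan at (567,287) and the forks at about (580,290). The cap ends are at about (220,5) and (265,408).

```bash
python3 - <<'E'
from h import *
import pickle,cv2
o,c=pickle.load(open("w1.pkl","rb")); cal=wristcal(o); s=1.42857
def A(u,v,z): return at_z(cal,u/s,v/s,z)
print("C",-cal[1].T@cal[2])
# tube limb midpoints
for v,l,rr in [(60,187,268),(120,194,270),(186,203,273),(281,212,280),(340,219,285),(370,222,288)]:
    print(v,A((l+rr)/2,v,.075).round(4), np.linalg.norm(A(l,v,.075)-A(rr,v,.075)))
print("label", A(237,187,.0955),A(246,280,.0955))
print("capjoints",A(226,38,.0975),A(257,388,.0975))
print("pan",A(567,287,.047))
P=[A(u,v,.038) for u,v in [(413,262),(475,391),(690,302),(648,163)]]
for p in P: print(p.round(4))
for i in range(4): print(np.linalg.norm(P[i]-P[i-3]), np.degrees(np.arctan2(*(P[i-3]-P[i])[[1,0]])))
f=c["frame"][:,:,::-1]
cv2.imwrite("pics/w1pan.png",cv2.resize(f[130:270,340:490],None,fx=4,fy=4,interpolation=cv2.INTER_CUBIC))
E
```

```text
C [ 0.62596007 -0.2920797   0.36840116]
60 [ 0.6518 -0.1996  0.075 ] 0.04348083918416506
120 [ 0.6215 -0.2024  0.075 ] 0.0422165010525448
186 [ 0.5857 -0.2064  0.075 ] 0.04043099315500309
281 [ 0.5288 -0.2123  0.075 ] 0.04166244368720536
340 [ 0.4899 -0.217   0.075 ] 0.042022673605707175
370 [ 0.4689 -0.2195  0.075 ] 0.04287758343769146
label [ 0.58789979 -0.21183132  0.0955    ] [ 0.53614581 -0.21784055  0.0955    ]
capjoints [ 0.65965053 -0.20580611  0.0975    ] [ 0.46894784 -0.22659875  0.0975    ]
pan [ 0.53963629 -0.41942012  0.047     ]
[ 0.5429 -0.315   0.038 ]
[ 0.4503 -0.3729  0.038 ]
[ 0.5361 -0.5106  0.038 ]
[ 0.6247 -0.4563  0.038 ]
0.10926113490058939 -147.9603265723413
0.1622955546815089 -58.0565094768537
0.10390070049262554 31.518147586923078
0.16333835791363494 120.06187049497909
```

View pics/w1pan.png

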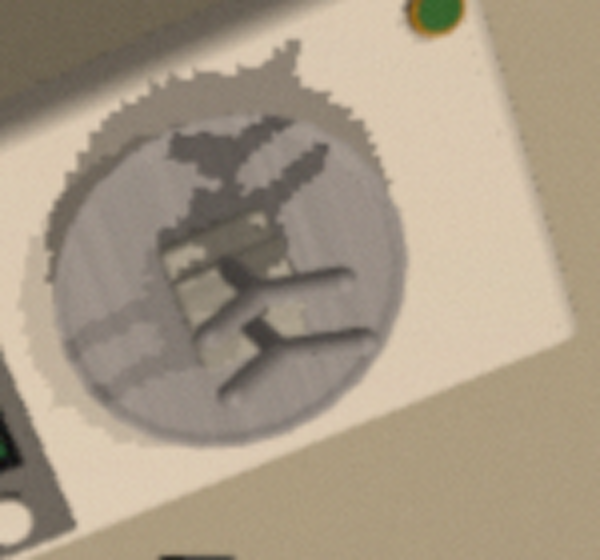

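Request:
{"method": "apply_moves", "body": {"rows": [[-1,[-6,0,-20],0],[-1,[-14,5,-50],0],[-1,[-20,15,-75],0],[-1,[-24,30,-90],0],[-1,[-24,60,-90],0],[-1,[-24,90,-90],0],[-1,[-24,120,-90],0],[-1,[-24,145,-90],0],[-1,[-24,160,-90],0],[-1,[-24,168,-90],0],[-1,[-24,169,-90],0],[-1,[-24,169,-90],0]]}}

```text
time_s: 2.7
tcp_pos: [0.5615, -0.2102, 0.2308]
tcp_rot: [-0.039, 0.707, -0.706, 0.039]
contact_force: [0.2, 0.7, 0.7]
width: 0.0854
```

```bash
python3 - <<'E'
from h import *
from bench import r,imaging
import cv2,pickle
F=[]
for i in range(6):
    o=r.get_obs(); c=imaging.camera("wrist" if i<5 else "scene"); F.append(np.r_[o["contact_force"],o["moment"]])
    if i==4: cv2.imwrite("pics/w2.png",c["frame"][:,:,::-1])
cv2.imwrite("pics/s2.png",c["frame"][:,:,::-1])
F=np.array(F);print(F.mean(0).round(3),F.std(0).round(3))
print(o["time_s"],o["tcp_pos"],o["width"],Ro.from_quat(o["tcp_rot"]).as_matrix().round(3))
E
```

```text
[ 0.249 -0.038 -0.016  0.013  0.002 -0.002] [0.488 0.459 0.431 0.01  0.034 0.018]
2.95 [ 0.56217675 -0.2094765   0.23194108] 0.08534845132227956 [[-0.994  0.001  0.112]
 [-0.112  0.    -0.994]
 [-0.001 -1.    -0.   ]]
```

View pics/w2.png

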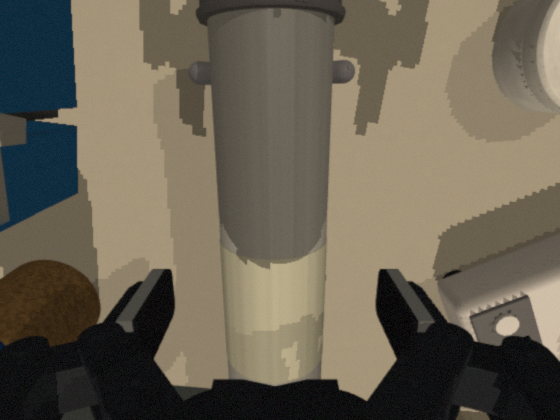

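View pics/s2.png

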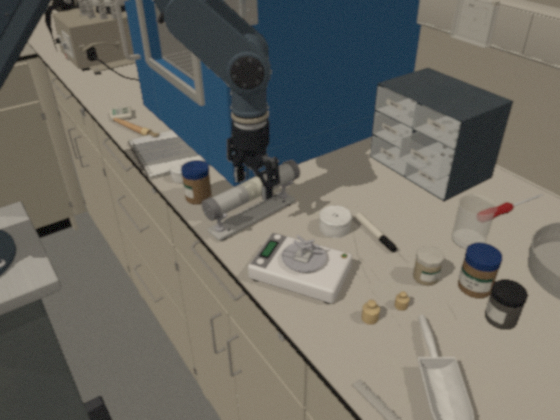

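The tube is centred between the open fingers (axis at column 275, pads at about 160 and 392). I'll close and trial-lift by a small amount.

Request:
{"method": "apply_moves", "body": {"rows": [[1,[0,1,0],0],[1,[0,1,0],0],[1,[0,1,0],0],[1,[0,1,0],0],[1,[0,1,0],0],[1,[0,1,0],0],[1,[0,1,0],0],[1,[0,1,0],0],[1,[0,1,0],0],[1,[0,1,0],0]], "squeeze": 40}}

```text
time_s: 3.83
tcp_pos: [0.5621, -0.2092, 0.2309]
tcp_rot: [-0.039, 0.706, -0.706, 0.04]
contact_force: [-0.4, 1.6, 4.4]
width: 0.0404
```

```bash
cat > avg.py <<'E'
import sys
from h import *
from bench import r,imaging
import cv2
F=[];n=int(sys.argv[2])
for i in range(n):
    o=r.get_obs(); c=imaging.camera("wrist" if i<n-1 else "scene"); F.append(np.r_[o["contact_force"],o["moment"]])
    if i==n-2: cv2.imwrite(f"pics/w{sys.argv[1]}.png",c["frame"][:,:,::-1])
cv2.imwrite(f"pics/s{sys.argv[1]}.png",c["frame"][:,:,::-1])
F=np.array(F);print(F.mean(0).round(3),(F.std(0)/n**.5).round(3))
M=Ro.from_quat(o["tcp_rot"]).as_matrix()
print("tool moment/force",(M.T@F.mean(0)[:3]).round(3),(M.T@F.mean(0)[3:]).round(3))
print(o["time_s"],o["tcp_pos"].round(4),o["width"].round(4),"yaw",np.degrees(np.arctan2(-M[1,0],-M[0,0])).round(2), "tooly",M[:,1].round(4))
E
python3 avg.py 3 8
```

```text
[-0.726  1.59   4.98   0.231  0.082  0.076] [0.19  0.081 0.14  0.01  0.012 0.012]
tool moment/force [ 0.537 -4.98  -1.663] [-0.239 -0.075 -0.055]Traceback (most recent call last):
  File "avg.py", line 13, in <module>
    print(o["time_s"],o["tcp_pos"].round(4),o["width"].round(4),"yaw",np.degrees(np.arctan2(-M[1,0],-M[0,0])).round(2), "tooly",M[:,1].round(4))
                                            ^^^^^^^^^^^^^^^^
AttributeError: 'float' object has no attribute 'round'
```

```bash
sed -i 's/o\["width"\].round(4)/round(float(o["width"]),4)/' avg.py
```

Request:
{"method": "apply_moves", "body": {"rows": [[1,[0,-1,0],0],[1,[0,-2,0],0],[1,[0,-3,0],0],[1,[0,-4,0],0],[1,[0,-4,0],0],[1,[0,-4,0],0]]}}

```text
time_s: 4.73
tcp_pos: [0.5617, -0.2091, 0.2343]
tcp_rot: [-0.04, 0.706, -0.706, 0.039]
contact_force: [-0.7, 0.3, -4.8]
width: 0.0396
```

```bash
python3 avg.py 4 10
```

```text
[-0.044 -0.141 -5.642 -0.026  0.183 -0.016] [0.1   0.156 0.147 0.01  0.007 0.007]
tool moment/force [0.066 5.642 0.137] [ 0.006  0.016 -0.185]
5.1833 [ 0.5621 -0.2093  0.2349] 0.0395 yaw 6.43 tooly [ 1.e-03  5.e-04 -1.e+00]
```

View pics/s4.png

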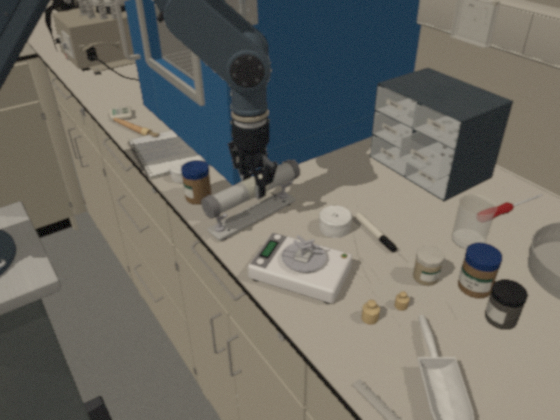

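View pics/w4.png

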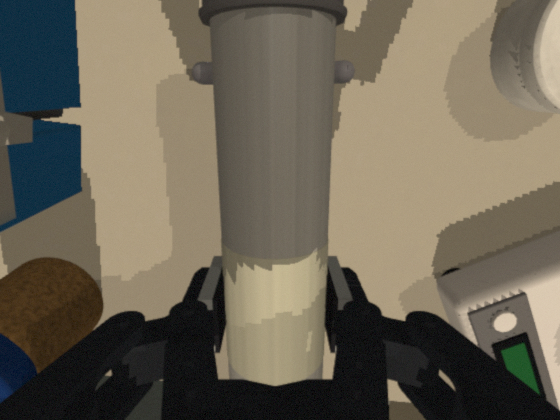

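The reading is 5.6 N down with +0.183 N·m about y, which puts the load about 32 mm outboard of the grasp. I'll set the tube down and regrip 34 mm farther out.

Request:
{"method": "apply_moves", "body": {"rows": [[1,[0,1.5,0],0],[1,[0,3,0],0],[1,[0,3.5,0],0],[-0.4,[0,3.5,0],0],[-0.4,[0,3.5,0],0],[-0.4,[0,3.5,0],0],[-0.4,[0,3,0],0],[-0.4,[-8,2.5,0],0],[-0.4,[-22,2,0],0],[-0.4,[-32,2,0],0],[-0.4,[-34,2,0],0],[-0.4,[-34,2,0],0],[1,[-34,2,0],0],[1,[-34,2,0],0],[1,[-34,2,0],0],[1,[-34,2,0],0],[1,[-34,2,0],0],[1,[-34,2,0],0]]}}

```text
time_s: 6.73
tcp_pos: [0.5955, -0.2053, 0.233]
tcp_rot: [-0.04, 0.706, -0.706, 0.04]
contact_force: [-1.1, 1.0, 1.6]
width: 0.0401
```

```bash
python3 avg.py 5 5
```

```text
[-1.76   0.812  2.278  0.156  0.241  0.096] [0.234 0.244 0.238 0.012 0.022 0.006]
tool moment/force [ 1.658 -2.277 -1.006] [-0.182 -0.096 -0.222]
6.9333 [ 0.5955 -0.2053  0.233 ] 0.0397 yaw 6.43 tooly [-1.e-04  1.e-03 -1.e+00]
```

View pics/w5.png

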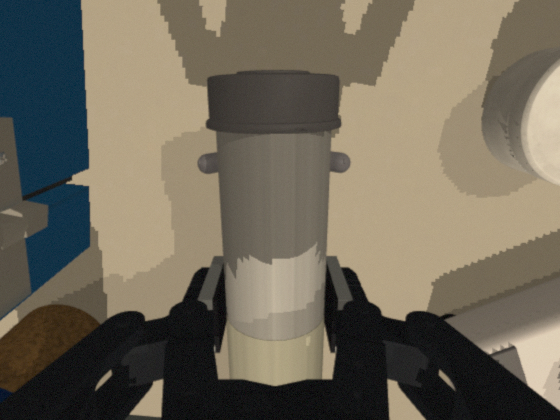

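Gripped 34 mm outboard. The cap joint is at row 125, and the pads hold the tube just past the label. Second trial lift.

Request:
{"method": "apply_moves", "body": {"rows": [[1,[0,-1,0],0],[1,[0,-2,0],0],[1,[0,-3,0],0],[1,[0,-4,0],0],[1,[0,-4,0],0],[1,[0,-4,0],0]]}}

```text
time_s: 7.48
tcp_pos: [0.5955, -0.2054, 0.2367]
tcp_rot: [-0.04, 0.706, -0.706, 0.04]
contact_force: [0.5, -0.1, -6.3]
width: 0.0399
```

```bash
python3 avg.py 6 12
```

```text
[-8.000e-03 -4.500e-02 -5.574e+00 -0.000e+00 -7.000e-03 -4.000e-03] [0.113 0.162 0.095 0.011 0.012 0.009]
tool moment/force [0.013 5.573 0.05 ] [0.001 0.004 0.007]
8.0333 [ 0.5956 -0.2053  0.237 ] 0.0398 yaw 6.44 tooly [-0.     0.001 -1.   ]
```

View pics/w6.png

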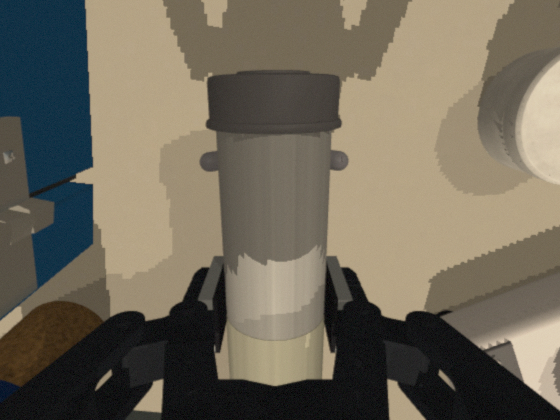

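Both lifts carry about 5.6 N, and the moment here is about 0, so the balance point is within about 2 mm of this grasp. I'll lift clear.

Request:
{"method": "apply_moves", "body": {"rows": [[1,[0,-3,0],0],[1,[0,-8,0],0],[1,[0,-15,0],0],[1,[0,-23,0],0],[1,[0,-32,0],0],[1,[0,-41,0],0],[1,[0,-50,0],0],[1,[0,-58,0],0],[1,[0,-64,0],0],[1,[0,-68,0],0],[1,[0,-70,0],0],[1,[0,-70,0],0],[1,[0,-70,0],0],[1,[0,-70,0],0]]}}

```text
time_s: 9.25
tcp_pos: [0.5954, -0.2053, 0.3064]
tcp_rot: [-0.04, 0.707, -0.705, 0.039]
contact_force: [0.7, -0.1, -6.7]
width: 0.0398
```

```bash
python3 avg.py 7 20; python3 - <<'E'
import cv2
b=cv2.imread("pics/s7.png"); cv2.imwrite("pics/s7c.png",cv2.resize(b[110:290,170:400],None,fx=3.3,fy=3.3,interpolation=cv2.INTER_CUBIC))
E
```

```text
[ 1.080e-01  1.000e-02 -5.844e+00 -2.000e-03  9.000e-03 -9.000e-03] [0.101 0.121 0.107 0.005 0.007 0.006]
tool moment/force [-0.108  5.844  0.007] [ 0.001  0.009 -0.01 ]
10.2 [ 0.5956 -0.2054  0.307 ] 0.0397 yaw 6.44 tooly [-0.e+00  9.e-04 -1.e+00]
```

View pics/s7c.png

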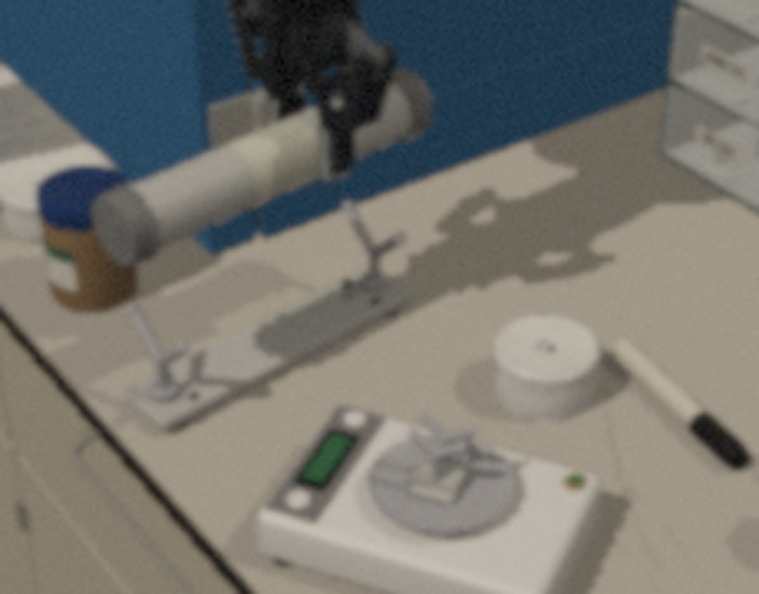

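View pics/w7.png

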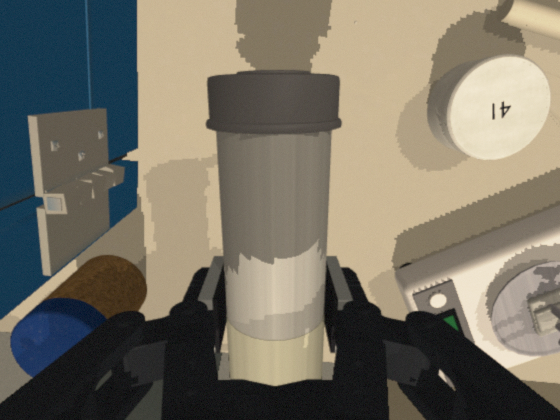

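```bash
python3 - <<'E'
from h import *
import pickle
from bench import r
o1,c=pickle.load(open("w1.pkl","rb")); cal=wristcal(o1)
T=[(345,273),(205,335),(370,338),(230,395)]
for z in(.088,.092,.096):
    P=[at_z(cal,340+u/4,130+v/4,z) for u,v in T]
    print(z,np.mean(P,0).round(4),[np.linalg.norm(P[0]-P[1]).round(4),np.linalg.norm(P[2]-P[3]).round(4),np.linalg.norm((P[0]+P[1]-P[2]-P[3])/2).round(4)],np.degrees(np.arctan2(*(P[0]+P[1]-P[2]-P[3])[[1,0]])))
o=r.get_obs(); M=Ro.from_quat(o["tcp_rot"]).as_matrix(); print(o["qpos"].round(3))
print((M.T@(np.array([.540,-.419,o["tcp_pos"][2]])-o["tcp_pos"])*1000).round(1))
E
```

```text
0.088 [ 0.5407 -0.4182  0.088 ] [np.float64(0.0311), np.float64(0.0311), np.float64(0.0157)] 32.91754596063623
0.092 [ 0.5419 -0.4164  0.092 ] [np.float64(0.0306), np.float64(0.0307), np.float64(0.0155)] 32.91754596063613
0.096 [ 0.5431 -0.4146  0.096 ] [np.float64(0.0302), np.float64(0.0303), np.float64(0.0152)] 32.91754596063585
[-5.090e-01  6.520e-01  1.504e+00  1.000e-03  9.860e-01  9.490e-01]
[ 7.920e+01 -2.000e-01  2.061e+02]
```

Request:
{"method": "apply_moves", "body": {"rows": [[1,[1,0,4],0],[1,[5,0,13],-1],[1,[10,0,26],-3],[1,[16,0,42],-5],[1,[22,0,58],-7],[1,[28,0,74],-9],[1,[35,0,90],-11],[1,[41,0,106],-13],[1,[47,0,122],-15],[1,[53,0,138],-17],[1,[59,0,154],-19],[1,[65,0,170],-21],[1,[71,0,185],-23],[1,[75,0,196],-24.5],[1,[78,0,203],-25.5],[1,[79,0,206],-25.5],[1,[79,0,206],-25.5],[1,[79,0,206],-25.5],[1,[79,0,206],-25.5]]}}

```text
time_s: 11.83
tcp_pos: [0.5403, -0.4182, 0.3066]
tcp_rot: [-0.195, 0.68, -0.679, 0.195]
contact_force: [0.2, -0.2, -6.2]
width: 0.0395
```

```bash
python3 avg.py 8 6; python3 - <<'E'
import cv2
from bench import imaging
t=imaging.camera("top")["frame"][:,:,::-1]; cv2.imwrite("pics/t8.png",cv2.resize(t[130:310,200:440],None,fx=3.3,fy=3.3,interpolation=cv2.INTER_CUBIC))
b=cv2.imread("pics/s8.png"); cv2.imwrite("pics/s8c.png",cv2.resize(b[150:330,190:420],None,fx=3.3,fy=3.3,interpolation=cv2.INTER_CUBIC))
E
```

```text
[-0.332 -0.232 -5.798  0.018 -0.007 -0.011] [0.217 0.127 0.145 0.009 0.009 0.016]
tool moment/force [0.407 5.798 0.026] [-0.011  0.011  0.016]
12.0833 [ 0.5404 -0.4184  0.3069] 0.0399 yaw 31.98 tooly [-0.      0.0011 -1.    ]
```

View pics/s8c.png

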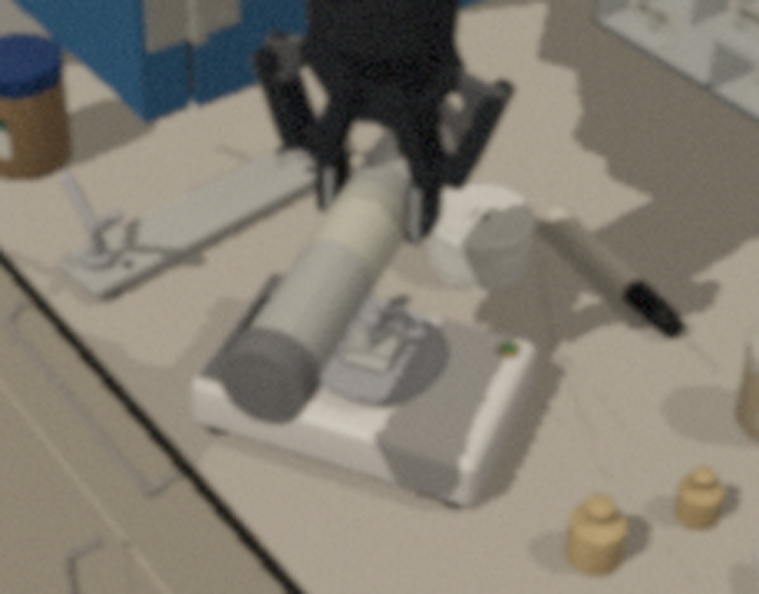

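View pics/w8.png

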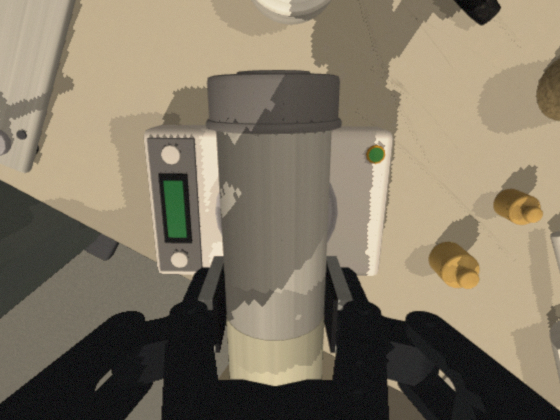

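View pics/t8.png

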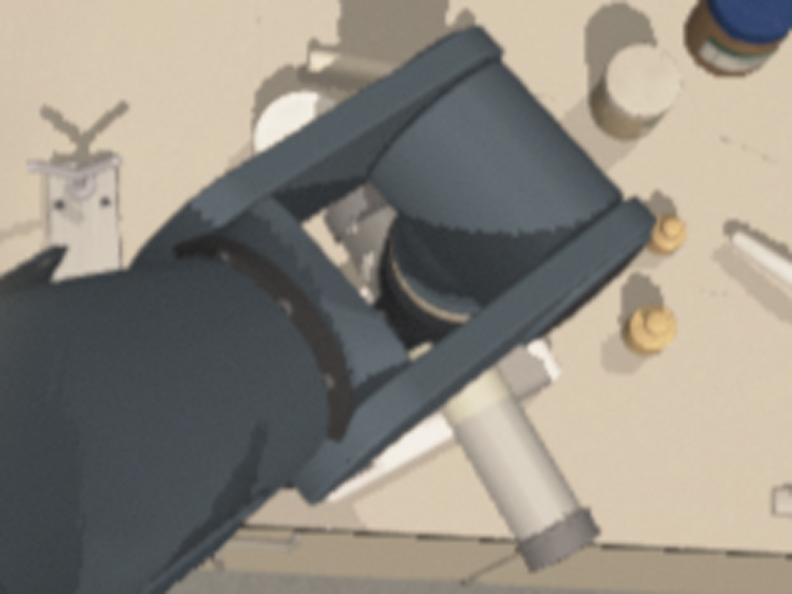

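The tube is over the pan, square to the housing in the wrist view and centred over the rest. I'll lower it to just above the contact height (TCP about 0.261).

Request:
{"method": "apply_moves", "body": {"rows": [[1,[0,3,0],0],[1,[0,8,0],0],[1,[0,14,0],0],[1,[0,20,0],0],[1,[0,26,0],0],[1,[0,31,0],0],[1,[0,36,0],0],[1,[0,39,0],0],[1,[0,41,0],0],[1,[0,42,0],0],[1,[0,42,0],0],[1,[0,42,0],0]]}}

```text
time_s: 13.18
tcp_pos: [0.5404, -0.4187, 0.2651]
tcp_rot: [-0.194, 0.68, -0.68, 0.195]
contact_force: [-0.2, -0.9, -6.3]
width: 0.0396
```

```bash
python3 avg.py 9 8; python3 - <<'E'
import cv2
b=cv2.imread("pics/s9.png"); cv2.imwrite("pics/s9c.png",cv2.resize(b[190:310,220:380],None,fx=5,fy=5,interpolation=cv2.INTER_CUBIC))
E
```

```text
[ 2.950e-01 -3.220e-01 -5.613e+00 -1.000e-03 -0.000e+00  7.000e-03] [0.182 0.131 0.166 0.009 0.012 0.005]
tool moment/force [-0.077  5.613  0.433] [ 0.001 -0.007 -0.   ]
13.5333 [ 0.5403 -0.4186  0.2651] 0.0396 yaw 31.96 tooly [ 2.e-04  8.e-04 -1.e+00]
```

View pics/s9c.png

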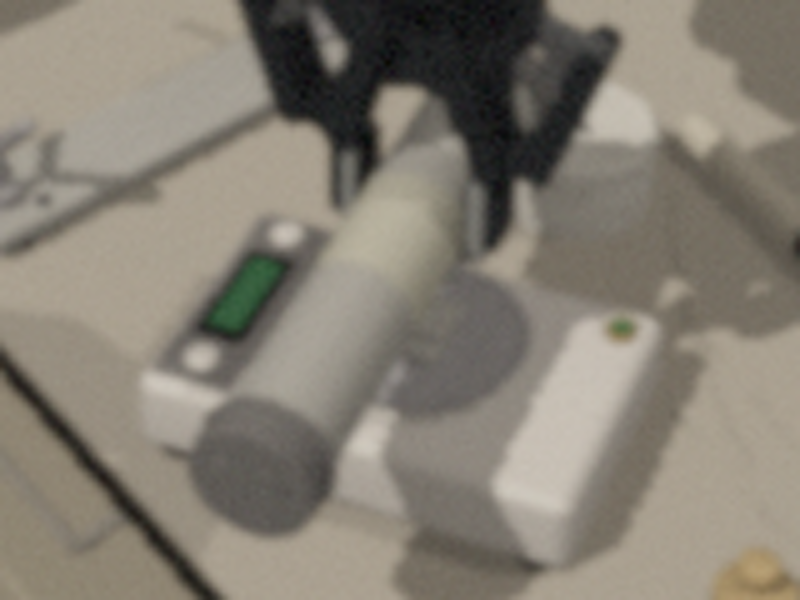

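```bash
python3 - <<'E'
from h import *
c=CAL["scene"]
print(at_z(c,170+536/4,150+431/4,.047), (proj(c,[.5403,-.4186,.103])-[220,190])*5,(proj(c,[.5403,-.4186,.047])-[220,190])*5)
E
```

```text
[ 0.53756026 -0.42356202  0.047     ] [420.59032511 212.62184833] [417.95940908 328.64342133]
```

Request:
{"method": "apply_moves", "body": {"rows": [[1,[0,1,0],0],[1,[0,2,0],0],[1,[0,3,0],0],[1,[0,4,0],0],[1,[0,4,0],0],[1,[0,4,0],0]]}}

```text
time_s: 14.08
tcp_pos: [0.5404, -0.4187, 0.2612]
tcp_rot: [-0.195, 0.68, -0.68, 0.195]
contact_force: [0.2, 1.3, -4.4]
width: 0.04
```

```bash
python3 avg.py 10 6
```

```text
[ 0.271  0.231 -4.568  0.025  0.011 -0.007] [0.24  0.27  0.209 0.014 0.012 0.01 ]
tool moment/force [-0.35   4.568 -0.051] [-0.027  0.007  0.004]
14.3333 [ 0.5404 -0.4187  0.2612] 0.0398 yaw 31.96 tooly [ 4.e-04  5.e-04 -1.e+00]
```

Contact has begun: 1.1 N is already on the pan. Lowering on until the pan bears the weight.

Request:
{"method": "apply_moves", "body": {"rows": [[1,[0,0.5,0],0],[1,[0,1,0],0],[1,[0,1.5,0],0],[1,[0,1.5,0],0],[1,[0,1.5,0],0]]}}

```text
time_s: 14.8
tcp_pos: [0.5405, -0.4188, 0.26]
tcp_rot: [0.194, -0.68, 0.68, -0.195]
contact_force: [-0.1, -0.6, -0.4]
width: 0.0399
```

```bash
python3 avg.py 11 8
```

```text
[-0.292  0.031 -1.398  0.032  0.039 -0.033] [0.19  0.218 0.193 0.011 0.011 0.011]
tool moment/force [ 0.233  1.398 -0.181] [-0.048  0.033 -0.016]
15.15 [ 0.5405 -0.4188  0.2599] 0.0398 yaw 31.96 tooly [ 8.e-04  0.e+00 -1.e+00]
```

View pics/w11.png

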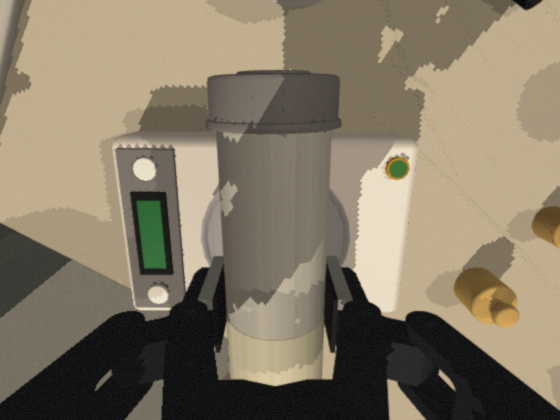

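```bash
python3 - <<'E'
import cv2
b=cv2.imread("pics/w11.png"); cv2.imwrite("pics/w11c.png",cv2.resize(b[160:300,180:370],None,fx=4.2,fy=4.2,interpolation=cv2.INTER_CUBIC))
b=cv2.imread("pics/s0.png") if False else cv2.imread("pics/scene0.png"); cv2.imwrite("pics/s0c.png",cv2.resize(b[225:285,265:340],None,fx=10,fy=10,interpolation=cv2.INTER_CUBIC))
E
```

```text
(no output)
```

View pics/w11c.png

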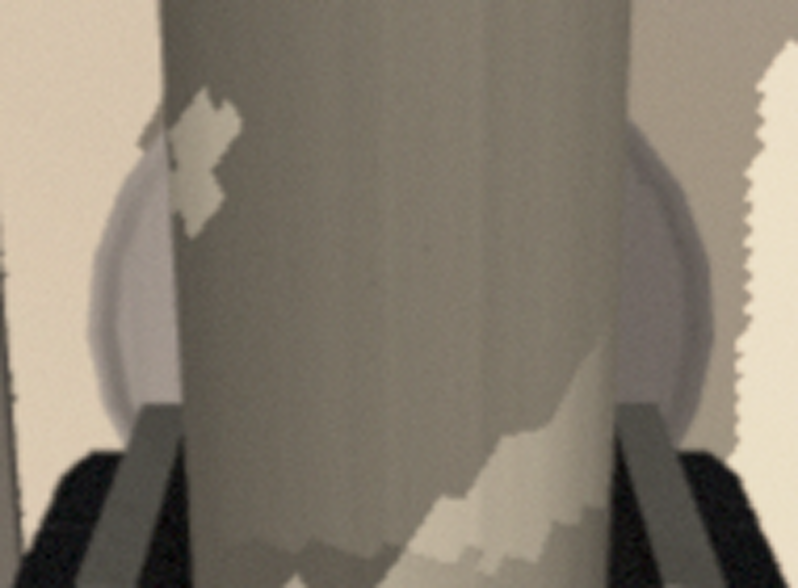

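View pics/s0c.png

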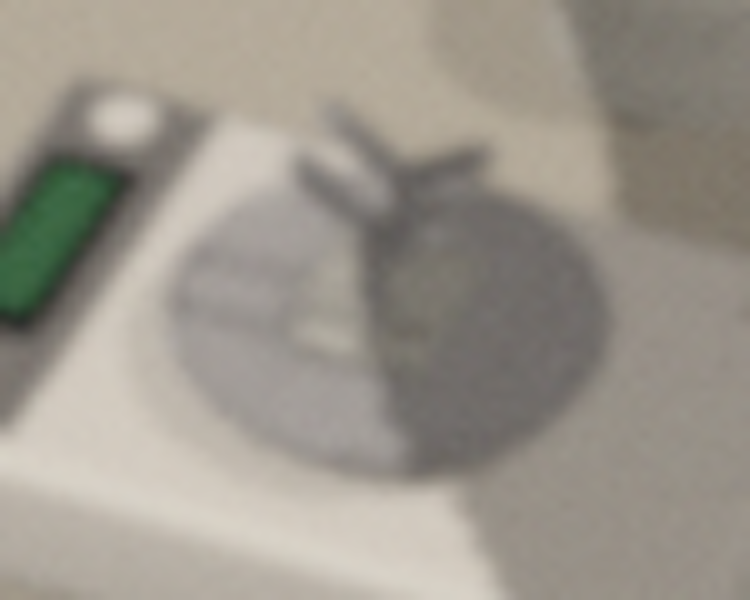

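```bash
python3 - <<'E'
from h import *
from bench import r
from scipy.optimize import least_squares
cal=wristcal(r.get_obs())
def fit(pts,z):
    P=np.array([at_z(cal,180+u/4.2,160+v/4.2,z) for u,v in pts])[:,:2]
    s=least_squares(lambda p:np.hypot(*(P-p[:2]).T)-p[2],[.54,-.42,.0425]); return s.x.round(4),np.abs(s.fun).max().round(4)
outer=[(160,140),(120,195),(95,265),(87,335),(97,390),(125,440),(640,130),(680,185),(705,255),(713,320),(703,380),(680,445)]
inner=[(135,230),(120,290),(118,340),(125,390),(655,170),(680,240),(688,300),(684,350)]
for z in(.041,.0435,.0455): print(z,fit(outer,z),fit(inner,z))
E
```

```text
0.041 (array([ 0.5374, -0.421 ,  0.0431]), np.float64(0.0006)) (array([ 0.5388, -0.4204,  0.0396]), np.float64(0.0008))
0.0435 (array([ 0.5383, -0.4204,  0.0425]), np.float64(0.0006)) (array([ 0.5397, -0.4199,  0.0391]), np.float64(0.0008))
0.0455 (array([ 0.5391, -0.4199,  0.0421]), np.float64(0.0006)) (array([ 0.5404, -0.4194,  0.0387]), np.float64(0.0008))
```

The pan circle fit puts the rest about 2 mm inward of the grasp along the tube, and the force moment and scene view point the same way. I'll lift slightly, shift 2.5 mm inward and set down again.

Request:
{"method": "apply_moves", "body": {"rows": [[1,[0,-2,0],0],[1,[0,-4,0],0],[1,[0,-6,0],0],[1,[1,-6,0],0],[1,[2.5,-6,0],0],[1,[2.5,-6,0],0],[1,[2.5,-4.5,0],0],[1,[2.5,-3,0],0],[1,[2.5,-2,0],0],[1,[2.5,-1,0],0],[1,[2.5,0,0],0],[1,[2.5,0.5,0],0],[1,[2.5,0.7,0],0],[1,[2.5,0.7,0],0],[1,[2.5,0.7,0],0]]}}

```text
time_s: 16.45
tcp_pos: [0.5384, -0.4201, 0.2596]
tcp_rot: [0.194, -0.68, 0.68, -0.195]
contact_force: [-1.5, 0.8, -0.5]
width: 0.0394
```

```bash
python3 avg.py 12 20
```

```text
[-1.058  0.563  0.075  0.142  0.157 -0.021] [0.106 0.109 0.141 0.008 0.008 0.008]
tool moment/force [ 0.599 -0.076 -1.037] [-0.204  0.021 -0.058]
17.4 [ 0.5384 -0.4202  0.2592] 0.0398 yaw 31.96 tooly [ 9.e-04 -2.e-04 -1.e+00]
```

Full weight is on the pan (wrist load about 0), and the image-based estimates bracket the balance point to within about 3 mm. I'll open slightly first.

Request:
{"method": "apply_moves", "body": {"rows": [[0.03,[0,0,0],0],[0.0,[0,0,0],0],[-0.05,[0,0,0],0],[-0.1,[0,0,0],0]], "squeeze": 20}}

```text
time_s: 17.78
tcp_pos: [0.5386, -0.4203, 0.2593]
tcp_rot: [0.194, -0.679, 0.68, -0.195]
contact_force: [0.1, -0.4, 0.1]
width: 0.0471
```

```bash
python3 avg.py 13 3;  python3 - <<'E'
import cv2
b=cv2.imread("pics/s13.png"); cv2.imwrite("pics/s13c.png",cv2.resize(b[190:310,220:380],None,fx=5,fy=5,interpolation=cv2.INTER_CUBIC))
E
```

```text
[ 0.101 -0.432 -0.034 -0.001 -0.016  0.004] [0.27  0.041 0.088 0.011 0.001 0.012]
tool moment/force [0.143 0.035 0.42 ] [ 0.01  -0.004  0.013]
17.8833 [ 0.5385 -0.4202  0.2592] 0.047 yaw 31.96 tooly [ 1.2e-03 -4.0e-04 -1.0e+00]
```

View pics/s13c.png

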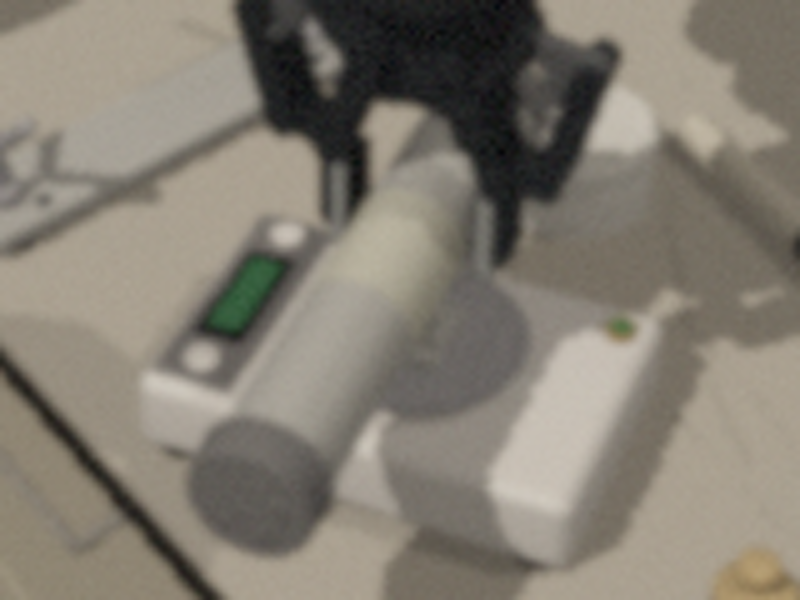

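View pics/w13.png

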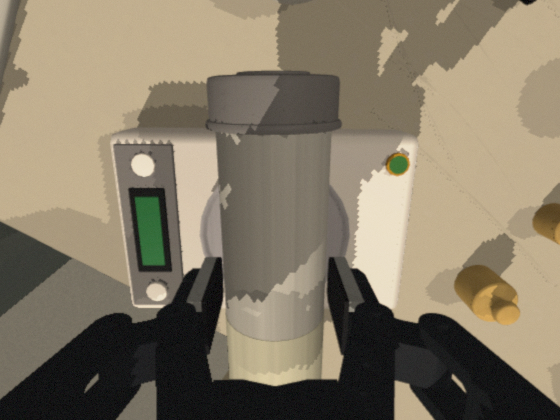

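The tube sits free and level: fingers open to 47 mm, no force, cap still at row 72. I'll open wider and withdraw straight up.

Request:
{"method": "apply_moves", "body": {"rows": [[-0.3,[0,0,0],0],[-0.6,[0,0,0],0],[-0.6,[0,0,0],0],[-0.6,[0,0,0],0],[-0.6,[0,-4,0],0],[-0.6,[0,-12,0],0],[-0.6,[0,-25,0],0],[-0.6,[0,-45,0],0],[-0.6,[0,-70,0],0],[-0.6,[0,-95,0],0],[-0.6,[0,-115,0],0],[-0.6,[0,-128,0],0],[-0.6,[0,-130,0],0],[-0.6,[0,-130,0],0]]}}

```text
time_s: 19.1
tcp_pos: [0.5384, -0.4202, 0.3916]
tcp_rot: [0.194, -0.678, 0.681, -0.196]
contact_force: [-0.5, 0.3, -0.4]
width: 0.0687
```

```bash
python3 avg.py 14 8;  python3 - <<'E'
import cv2
b=cv2.imread("pics/s14.png"); cv2.imwrite("pics/s14c.png",cv2.resize(b[150:330,200:440],None,fx=3.3,fy=3.3,interpolation=cv2.INTER_CUBIC))
E
```

```text
[ 0.205  0.114 -0.183  0.002  0.001 -0.001] [0.196 0.127 0.182 0.007 0.009 0.009]
tool moment/force [-0.234  0.183  0.012] [-0.002  0.001  0.   ]
19.45 [ 0.5382 -0.4201  0.388 ] 0.0684 yaw 31.96 tooly [-3.0e-04  1.3e-03 -1.0e+00]
```

View pics/s14c.png

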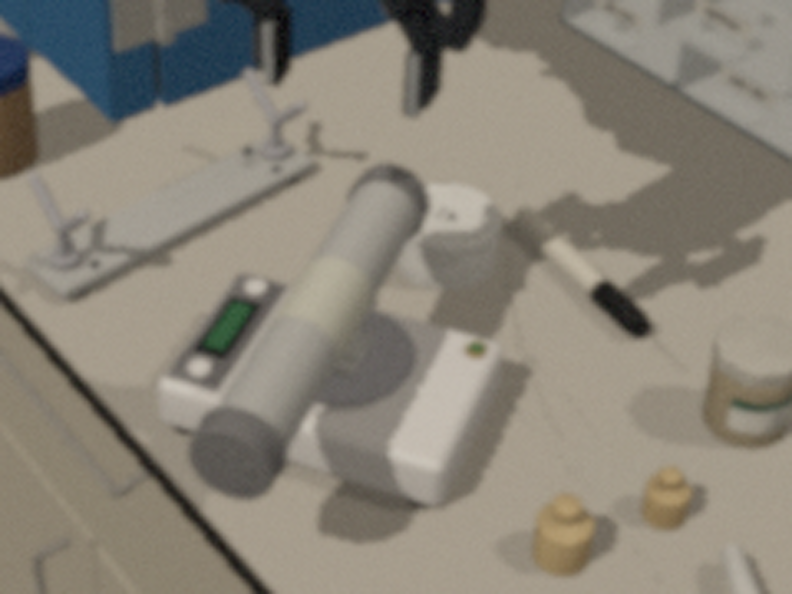

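View pics/w14.png

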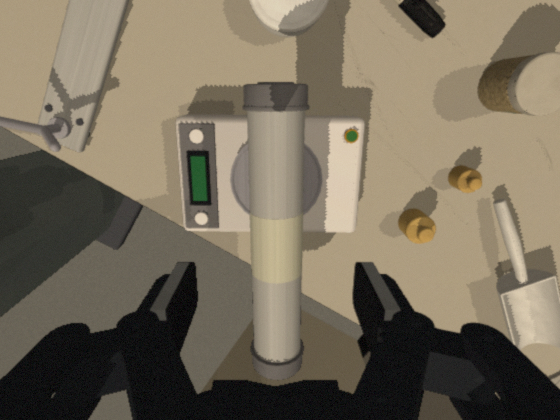

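```bash
python3 - <<'E'
from h import *
from bench import r,imaging
c=CAL["scene"]; d=np.array([np.cos(np.radians(32)),np.sin(np.radians(32)),0])
g=np.array([.5384,-.4202,.101]); o=g-.0337*d
for s in(-.118,.118):
  for t in(-3,0,3):
    e=g+(s-.0337)*(d*np.cos(np.radians(t))+np.array([0,0,np.sin(np.radians(t))])); print(s,t,(proj(c,e)-[200,150])*3.3)
import cv2
f=imaging.camera("wrist")["frame"][:,:,::-1]; a=cv2.imread("pics/w14.png"); print(cv2.absdiff(a,f).mean()); print(r.get_obs()["time_s"])
E
```

```text
-0.118 -3 [227.42568686 450.32348994]
-0.118 0 [227.61825179 462.40619308]
-0.118 3 [228.16513775 473.77938155]
0.118 -3 [394.64020859 199.7991477 ]
0.118 0 [394.97336335 193.64741158]
0.118 3 [395.17317073 187.68047184]
2.813486394557823
19.55
```

```bash
python3 - <<'E'
from bench import r
print(r.sign_off())
E
```

```text
the job is handed in; nothing more can be done
None
```

The tube is lying on the balance's forked rest by itself, and the job is handed in at about 19.6 s of the 58 s allowed. No verdict was reported.

**Balance point:** Two small trial lifts from the stand placed it about 33 mm outboard of the tube's middle. Both carried about 5.6 N. At the second grasp the wrist moment was about zero.

**Placing:** I lifted the tube level, carried it over the rest, and set it down until the wrist load was about 0 N. I then shifted it 2.5 mm along its axis and set it down again before opening the fingers.

**Last checks:**
- The tube did not move when the fingers opened or in the pictures after the gripper withdrew.
- The scene image agrees with the tube being level to about 2°.
- The gripper is well clear above it, and the jar, tin and brass weights looked undisturbed. I did not measure them.

**Disagreement:** The scene camera put the pan's centre about 5 mm from where the top and wrist cameras put it. I went with the top and wrist cameras.

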